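# Roll the lying vial onto the reading line

### The arm

A 6-joint arm with a two-finger parallel gripper is mounted at the origin on a cart in front of the work surface, level with it; the furniture and walls round the work are solid. World frame = base frame: x ahead of the robot, y to its left, z up, the work surface at z = 0. Lengths are in m, angles in degrees, forces in N, time in s.
With the tool pointing down it reaches from about 0.325 to 0.85 m from the base axis. Payload 15.5 kg.
Tool frame: the origin (TCP) lies midway between the tips of the shut fingers; the grasp point (between the pads) lies 19 mm behind it; z points along the fingers, y is the line along which they close (so a half turn about z gives the same grasp; the last joint's range is limited). The gripper opens to 91 mm and grips with 3 to 60 N. Pads are 32 mm wide; open, the fingers measure 118 mm over their backs; the gripper's body (76 mm by 178 mm) begins 60 mm behind the grasp point.
Start: joints at [70.56, 28.281, 77.091, -0, 74.628, -5.472], TCP at [0.151, 0.607, 0.214] pointing down, gripper open.
Joint ranges: [-166.48, 166.48], [-47.26, 123.95], [12.59, 153.08], [-70.14, 250.14], [6.76, 159.57], [-176.63, 176.63]. Speed limits (degrees/s): [108.29, 108.29, 147.25, 172.46, 172.46, 172.46].

### API

Orientations are given as a 3x3 rotation matrix whose columns are the frame's x, y, z axes.
In Python, from bench import ctrl gives the robot as it stands. The module is installed in compiled form; this text tells all that it offers. Calls block until the motion is done:
- ctrl.goto(position, orientation): joint-space move of the TCP to a pose.
- ctrl.move_l(position, vel=0.15, ori=None, contact_N=None): straight line of the TCP; ori=None keeps the orientation; vel is the mean speed in m/s. With contact_N (N) it stops when the force on the tool has changed by that much, and returns True; else False.
- ctrl.movej(angles): joint-space move.
- ctrl.command_gripper(opening): opening from 0.0 (shut) to 1.0 (fully open); the grip force is fixed at half the most; returns when the fingers have stopped.
- ctrl.sleep(seconds).
- ctrl.ik(position, orientation): joint angles nearest the present ones, or None.
- ctrl.read_camera(name): name is "side" or "top" or "wrist"; returns the picture (480x640x3 uint8, blue, green, red); there is no depth.
- ctrl.camera_params(name): a dict with "fx", "fy", "cx", "cy" (pixels), "pose" (4x4, takes a point from camera to world coordinates); the wrist camera has in their place "T_tool_cam" (4x4, takes a point from camera to tool coordinates, whose origin is the TCP and whose axes are the flange's). Camera axes: x right, y up, looking along -z (the intrinsics and any distortion apply to the point x, -y, -z); pixel columns grow to the right and rows downward; lengths in m; the calibration is good to about 2 mm. The wrist camera is an equidistant fisheye: a pixel r from the principal point sees the ray r / f radians off the axis. A picture is of the moment at which its call begins: read the wrist's pose just before it. camera_params takes no time and is no camera call.
A pose or a line that the arm cannot do raises ctrl.MotionError and nothing moves.
- ctrl.sign_off(): hands the job in; it is judged then, once.
Readings, each from a call of its own:
- ctrl.current_t(): time.
- ctrl.current_q(): joint angles.
- ctrl.current_dq(): joint speeds.
- ctrl.current_effort(): joint torques, N m.
- ctrl.current_tool_pos(): TCP position.
- ctrl.current_eef_rot(): TCP orientation.
- ctrl.current_contact_force(): force on the tool from outside, world axes, zero at the start.
- ctrl.current_wrist_torque(): the same for the moment, N m.
- ctrl.current_grip_width(): opening from 0.0 (shut) to 1.0 (fully open).
- ctrl.current_grasp_force(): force on a finger pad.
Only numpy, scipy, OpenCV 4.12 (cv2) and the standard library are available. Lean on these libraries where they do the work, as an engineer would, in place of code of your own. Each camera call takes 0.05 s, during which the arm holds its last target. There are 200 camera calls.

### The job

One capped vial is lying on its side on the white board. Push its top sideways with a fingertip to roll it over the board (let it turn, do not just shove it along, and do not pick it up) until it lies at rest on the black line, its axis over the line and parallel to it. Leave the timer, the two standing vials, the jar and the cup where they are.

Things in the scene. Friction and masses are not known exactly. Their poses are not given: they have to be found in the camera images.
- board: fixed white board, 280 x 200 x 8 mm, top face 8 mm above the bench. Origin at the centre of its underside; x is the long way (the way the vial rolls), y the way the line runs, z up. An aluminium rail, 8 mm wide, stands 5 mm above the top face along each short end.
- line (a point): middle of the black line, on the board's top face; axes as the board's. The line is flat, 4 mm wide, 180 mm long, and runs along y.
- vial: the lying capped glass vial: body 27 mm diameter, 48 mm long (straight for 41 mm from the bottom), black cap 23 mm diameter (56 mm over all), 30 g. Origin on its axis at the bottom end, z along the axis to the cap, x and y turn as it rolls. It starts within 0.1 rad of parallel to the line, 60 to 100 mm from it on either side; the timer is on the other side. Once let go it soon stops by itself.
- vial_mid (a point): point on the lying vial's axis, 24 mm from the bottom end (half the length of the glass body), 21.5 mm above the bench; the top of the glass is 13.5 mm higher. A fingertip that presses lightly on top and moves sideways travels twice as far as the vial, so the roll may need several strokes.
- timer: small white bench timer, 60 x 64 x 20 mm, lying on the board on the other side of the line; origin at the centre of its underside; leave alone
- stand_vial_a: capped vial standing upright on the board near the left end of the line, 27 mm diameter, 56 mm high; origin at the centre of its underside; leave alone
- stand_vial_b: like it, standing upright on the board near the right end of the line; leave alone
- jar: lidded jar of stirring bars on the bench beside the board, on its left, 53 mm diameter, 48 mm high; origin at the centre of its underside; leave alone
- cup: grey open cup on the bench beside the board, on its right, 60 mm diameter, 76 mm high; origin at the centre of its underside; leave alone

How it is judged (in metres and radians):
On the way:
1. the lying vial has turned over by about half a turn, as rolling makes it (angle between vial's own x axis and vertical above 2.3 rad), for 0.05 s.
At the end, for the whole second after the job is handed in: the vial lies at rest on the board with its axis within 7 mm of the middle of the black line (at the middle of the glass), within 0.2 rad of parallel to it, and with the middle of the glass within 60 mm of the line's middle along the line (x of vial_mid in the frame of line between -0.007 and 0.007 m and y of vial_mid in the frame of line between -0.06 and 0.06 m and angle between the z axis of vial and the y axis of line, either way round below 0.2 rad and z of vial_mid in the frame of line between 0.011 and 0.016 m and linear speed of vial below 0.01 m/s); the robot touches nothing.
It fails at once if the lying vial is lifted or carried (10 mm off the board) (height (world z) of vial_mid above 0.032 m).
It fails at once if the timer is moved by more than 15 mm (distance of timer from where it was at the start of the episode above 0.015 m).
It fails at once if a standing vial is moved by more than 15 mm or tipped (distance of any of stand_vial_a, stand_vial_b from where it was at the start of the episode above 0.015 m or angle between any of stand_vial_a, stand_vial_b's own z axis and vertical above 0.5 rad).
It fails at once if the jar or the cup is moved by more than 15 mm (distance of any of jar, cup from where it was at the start of the episode above 0.015 m).
It also fails if it takes over 51 s, if anything falls off the work surface, if the arm or the gripper's body presses on something with over 40 N, if the wrist force passes 120 N, or if a joint passes its speed limit or range.

## Working session

There is one attempt and no reset: what is moved stays moved. The work goes in short steps, each a Python script; the robot and the scene stay as the last script left them, time stands still between calls to the robot, and variables do not carry over. Pictures are saved under pics/ and viewed, at most 10 in all, crops included, and the job is handed in when it is done.

```bash
mkdir -p pics; python3 - <<'E'
from bench import ctrl
import cv2,numpy as np
np.set_printoptions(precision=4,suppress=True)
for n in("top","side"):
    cv2.imwrite(f"pics/{n}0.png",ctrl.read_camera(n)); p=ctrl.camera_params(n); print(n,p)
print(ctrl.current_eef_rot(),ctrl.current_t())
E
```

```text
top {'fx': 593.1417215784197, 'fy': 593.1417215784197, 'cx': 316.43090388739677, 'cy': 233.8602730346904, 'pose': array([[-0.0239,  0.9736, -0.2269,  0.3453],
       [-0.9997, -0.0238,  0.0029,  0.0746],
       [-0.0026,  0.2269,  0.9739,  1.0938],
       [ 0.    ,  0.    ,  0.    ,  1.    ]])}
side {'fx': 545.3273264594158, 'fy': 545.3273264594158, 'cx': 320.59740129756483, 'cy': 238.57470566325097, 'pose': array([[ 0.977 ,  0.1362, -0.1643,  0.4379],
       [-0.2133,  0.646 , -0.7329, -0.5799],
       [ 0.0064,  0.7511,  0.6602,  0.6491],
       [ 0.    ,  0.    ,  0.    ,  1.    ]])}
[[-0.9704  0.2414 -0.0004]
 [ 0.2414  0.9704 -0.001 ]
 [ 0.0001 -0.0011 -1.    ]] 0.1
```

View pics/top0.png

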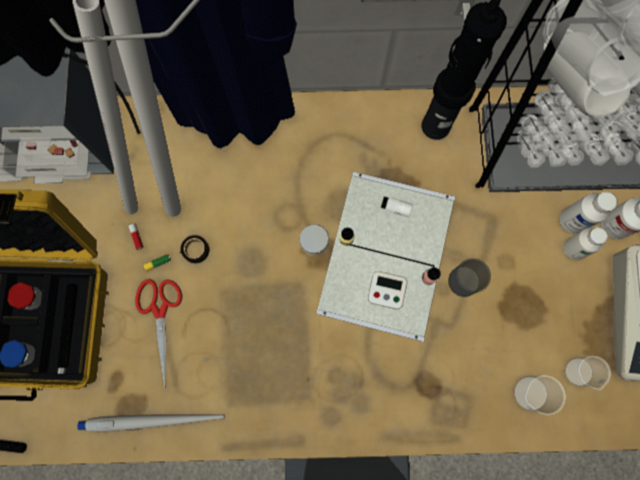

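View pics/side0.png

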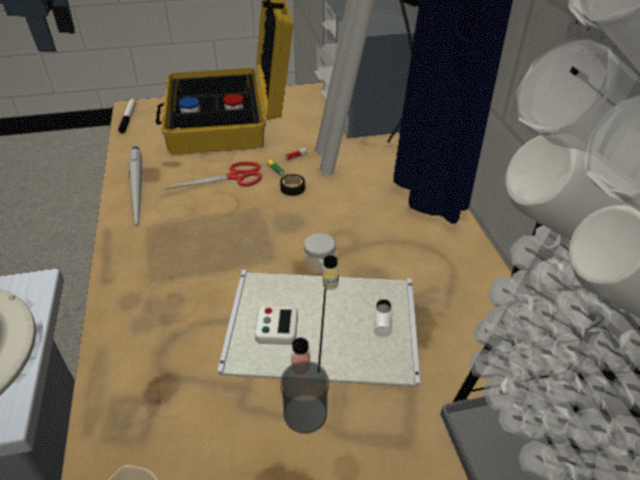

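Top view: lying vial at about (386–411, 203–210), cap to the left; the line runs (348,246) to (434,266); the timer is at (388,290). The vial has to roll toward the robot.

```bash
cat > h.py <<'E'
from bench import ctrl
import cv2,numpy as np
np.set_printoptions(precision=4,suppress=True)
def cast(n,uv,z):
    p=ctrl.camera_params(n);T=p["pose"];uv=np.atleast_2d(uv).astype(float)
    d=np.c_[(uv[:,0]-p["cx"])/p["fx"],-(uv[:,1]-p["cy"])/p["fy"],-np.ones(len(uv))]@T[:3,:3].T
    return T[:3,3]+d*((z-T[2,3])/d[:,2])[:,None]
def line_top(img):
    g=cv2.cvtColor(img,cv2.COLOR_BGR2GRAY)
    # darkest row in each column between the standing vials
    cs=np.arange(362,420); pts=[]
    for c in cs:
        r0=249+(c-358)*(263-249)/(422-358)
        rr=np.arange(int(r0)-6,int(r0)+8); w=np.clip(150-g[rr,c].astype(float),0,None)
        if w.sum()>0: pts.append((c,(w*rr).sum()/w.sum()))
    P=cast("top",pts,.008)[:,:2]
    vx,vy,x,y=cv2.fitLine(P.astype(np.float32),cv2.DIST_HUBER,0,.001,.001).ravel()
    d=np.array([vx,vy]); d*=np.sign(d[1]); return np.array([x,y]),d
E
python3 - <<'E'
from h import *
im=cv2.imread("pics/top0.png")
c,d=line_top(im);print("line",c,d)
E4=cast("top",[(348,246.5),(434,266)],.008);print(E4)
cap,bot=cast("top",[(383,203),(411,210)],.0215);print("vial",cap,bot)
print("board",cast("top",[(353,175),(453,198),(321,314),(422,338)],.008))
cv2.imwrite("pics/crop.png",cv2.resize(im[170:345,315:495],None,fx=3.4,fy=3.4,interpolation=cv2.INTER_CUBIC))
E
```

```text
line [ 0.5554 -0.0651] [0.2747 0.9615]
[[ 0.5726  0.0129  0.008 ]
 [ 0.5317 -0.1452  0.008 ]]
vial [ 0.6516 -0.055   0.0215] [ 0.6367 -0.1068  0.0215]
board [[ 0.7128 -0.0017  0.008 ]
 [ 0.662  -0.1904  0.008 ]
 [ 0.4482  0.0666  0.008 ]
 [ 0.4007 -0.1145  0.008 ]]
```

View pics/crop.png

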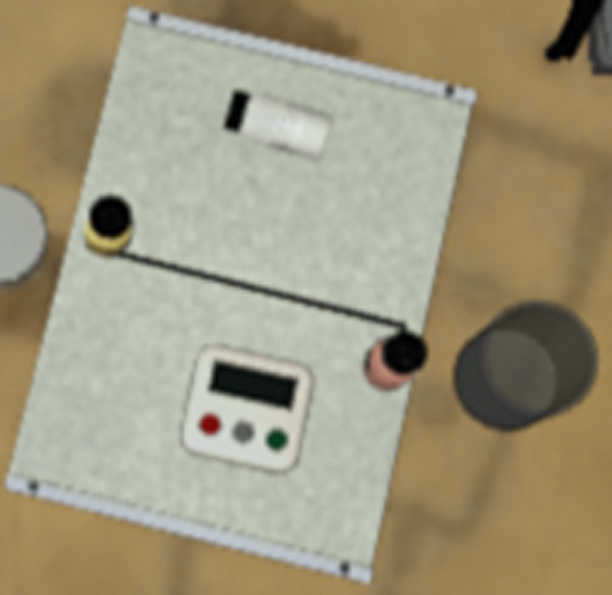

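Crop (3.4× from (315,170)): cap end is at about (233,109) and bottom end at (326,140), so the vial is about 4° off parallel. The line runs (120,253) to (405,325). The start orientation already suits the roll. I'll try a short first stroke.

```bash
cat >> h.py <<'E'
def ori(d):  # d: unit xy along vial axis toward cap (+y); tool x = roll direction
    return np.array([[-d[1],d[0],0],[d[0],d[1],0],[0,0,-1.]])
def stroke(v,d,start,travel,N=2.,vel=.04,drop=0.):
    """press on vial top at v(xy), TCP 'start' m ahead of v in roll dir; move 'travel'."""
    R=ori(d); n=np.array([-d[1],d[0]]); s=v+n*start
    ctrl.move_l([*s,.045],.12,ori=R)
    hit=ctrl.move_l([*s,.030],.015,contact_N=N); p=ctrl.current_tool_pos()
    print("hit",hit,p,ctrl.current_contact_force())
    if hit:
        e=p[:2]+n*travel
        half=(p[:2]+e)/2
        ctrl.move_l([*half,p[2]-drop],vel); print("mid F",ctrl.current_contact_force())
        ctrl.move_l([*e,p[2]-drop],vel); print("end F",ctrl.current_contact_force())
    q=ctrl.current_tool_pos(); ctrl.move_l([*q[:2],.055],.08)
E
python3 - <<'E'
from h import *
cap,bot=cast("top",[(383.5,202.1),(410.9,211.2)],.0215)[:,:2]
print(np.linalg.norm(cap-bot)); d=(cap-bot)/np.linalg.norm(cap-bot); v=bot+d*.024
c,l=line_top(cv2.imread("pics/top0.png")); m=np.array([-l[1],l[0]])
print("vial",v,d,"dist",(c-v)@m,"yaw",np.arcsin(l[0]*d[1]-l[1]*d[0]))
ctrl.command_gripper(.1)
ctrl.goto([*(v),.15],ori(d))
stroke(v,d,-.008,.03)
print(ctrl.current_t(),ctrl.current_tool_pos())
cv2.imwrite("pics/side1.png",cv2.resize(ctrl.read_camera("side")[240:400,210:430],None,fx=3.4,fy=3.4,interpolation=cv2.INTER_CUBIC))
E
```

```text
0.05383553220782421
vial [ 0.6428 -0.084 ] [0.3522 0.9359] dist 0.08921893881793601 yaw -0.08160371794012386
hit True [ 0.6505 -0.0869  0.0351] [0.1539 0.2446 6.1055]
mid F [-0.6969 -2.0921  5.4446]
end F [-1.4943 -4.9086  6.2287]
7.5083 [ 0.6222 -0.0763  0.0556]
```

View pics/side1.png

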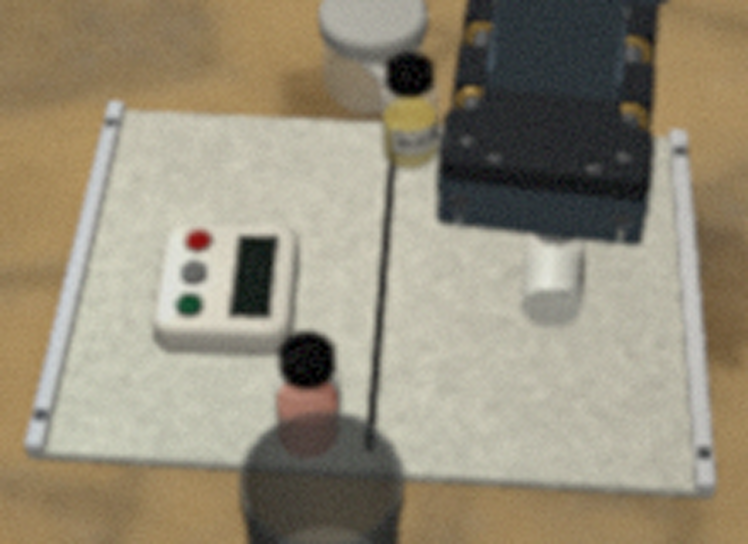

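The tip contacts and rolls the vial: it now lies at crop (555,280), nearer the line. The sideways force of −5 N suggests the true axis is closer to the line's direction, so I'll use an intermediate direction for two longer strokes, then look.

```bash
python3 - <<'E'
from h import *
c,l=line_top(cv2.imread("pics/top0.png"))
print("side bottom",cast("side",[(372.4,329.7)],.0215))
v=np.array([.6428,-.084])+.015*np.array([-.9359,.3522])
a=np.arctan2(l[0],l[1])+.03; d=np.array([np.sin(a),np.cos(a)]); n=np.array([-d[1],d[0]])
for k in range(2):
    stroke(v,d,-.012,.044,vel=.06); v=v+n*.022
print("pred",v)
q=ctrl.current_tool_pos(); ctrl.move_l([q[0]+.03,q[1]+.0,.2],.3); ctrl.move_l([q[0]-.0,q[1]+.28,.2],.3)
print(ctrl.current_t())
im=ctrl.read_camera("top"); cv2.imwrite("pics/top2full.png",im)
cv2.imwrite("pics/side2full.png",ctrl.read_camera("side"))
cv2.imwrite("pics/top2.png",cv2.resize(im[170:345,315:495],None,fx=3.4,fy=3.4,interpolation=cv2.INTER_CUBIC))
E
```

```text
side bottom [[ 0.6253 -0.0965  0.0215]]
hit True [ 0.6403 -0.0824  0.0351] [ 0.6104 -0.255   5.7923]
mid F [0.2307 2.9709 4.5548]
end F [2.4458 3.1198 4.7214]
hit True [ 0.6194 -0.0757  0.0351] [0.1938 0.0892 6.9243]
mid F [0.0288 1.7234 3.4594]
end F [1.9297 3.8058 4.9498]
pred [ 0.5868 -0.0654]
14.2
```

View pics/top2.png

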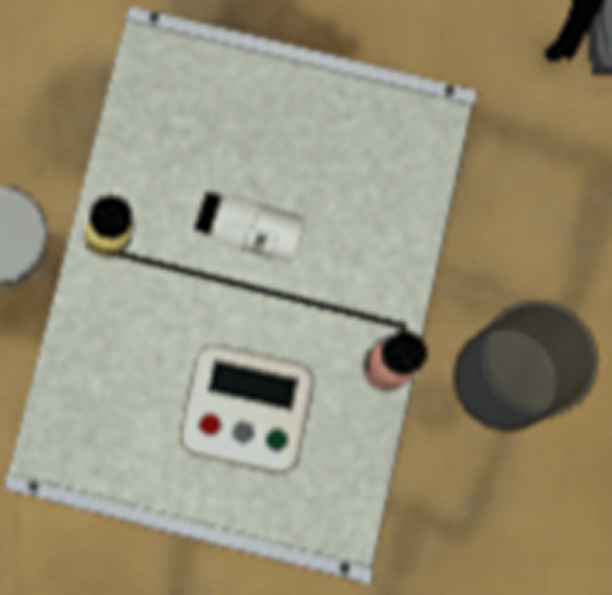

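Vial is now at about crop (202,210) to (300,236), nearly parallel to the line. I'll measure the remaining distance and do the last strokes.

```bash
cat >> h.py <<'E'
def vial_top(cappx,botpx):
    cap,bot=cast("top",[cappx,botpx],.0215)[:,:2]; L=np.linalg.norm(cap-bot); d=(cap-bot)/L
    v=(cap+bot)/2-d*.004; c,l=line_top(cv2.imread("pics/top0.png")); m=np.array([-l[1],l[0]])
    print("L",L,"v",v,"dist",(c-v)@m,"yaw",np.arcsin(d[0]*l[1]-d[1]*l[0])); return v,d,(c-v)@m
E
python3 - <<'E'
from h import *
v,d,s=vial_top((374.4,231.8),(403.2,239.4))
im=cv2.imread("pics/top2full.png")
# cross-check: body edges as gradients across the vial near its middle, glass vs board
g=cv2.cvtColor(im,cv2.COLOR_BGR2GRAY)
for c in(384,388,398):print(c,g[222:262,c])
E
```

```text
L 0.054933351092387485 v [ 0.5874 -0.0665] dist 0.031140420940375044 yaw 0.012557309117334037
384 [183 180 178 176 174 164 166 178 189 195 200 204 203 199 198 200 200 198
 192 184 174 178 182 184 183 183 183 186 193 182 117  57 119 170 184 187
 186 184 182 184]
388 [167 166 169 174 182 182 173 167 175 185 192 199 200 196 189 190 195 198
 197 185 158 138 163 186 189 187 182 184 190 194 180 115  54 111 170 184
 183 182 180 182]
398 [177 178 176 178 179 178 179 183 183 166 144 149 170 186 197 204 209 212
 211 208 204 197 185 169 164 175 182 182 183 183 183 186 183 151  82  74
 156 188 185 179]
```

Edge profiles confirm a remaining distance of about 30.3 mm and a yaw of about +0.04. Two strokes of 15 mm each.

```bash
python3 - <<'E'
from h import *
c,l=line_top(cv2.imread("pics/top0.png"))
v=np.array([.5868,-.0663]); a=np.arctan2(l[0],l[1])+.04; d=np.array([np.sin(a),np.cos(a)]); n=np.array([-d[1],d[0]])
ctrl.move_l([*(v-n*.01),.12],.3)
for k in range(2):
    stroke(v,d,-.008,.0303,vel=.05); v=v+n*.01515
q=ctrl.current_tool_pos(); ctrl.move_l([q[0],q[1],.2],.3); ctrl.move_l([q[0],q[1]+.3,.2],.3)
print(ctrl.current_t())
im=ctrl.read_camera("top"); cv2.imwrite("pics/top3full.png",im)
cv2.imwrite("pics/side3full.png",ctrl.read_camera("side"))
cv2.imwrite("pics/top3.png",cv2.resize(im[215:305,330:450],None,fx=6,fy=6,interpolation=cv2.INTER_CUBIC))
E
```

```text
hit True [ 0.5946 -0.0689  0.0351] [-0.3024 -0.025   7.5046]
mid F [-0.0717  0.3463  5.1553]
end F [-0.4297  1.426   4.921 ]
hit True [ 0.5801 -0.0641  0.035 ] [-0.5715 -1.18    6.9589]
mid F [ 0.2516 -0.0818  4.9329]
end F [-0.0607  1.171   4.9615]
22.2667
```

View pics/top3.png

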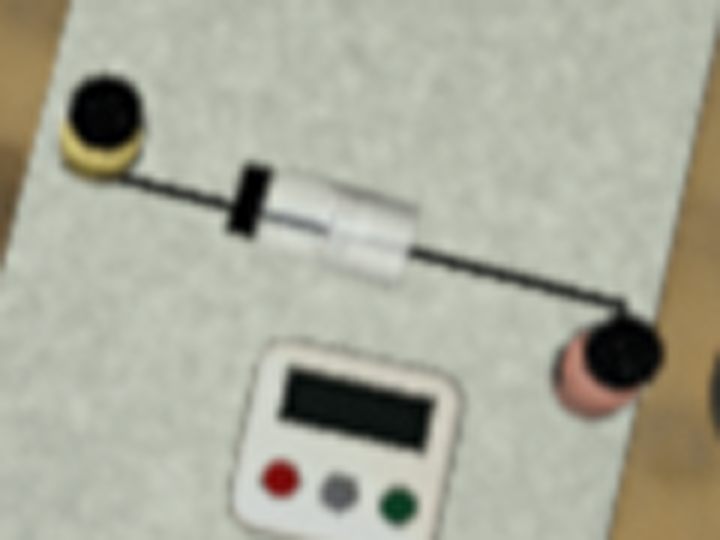

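The vial lies across the line, cap end at crop (239,198) and bottom at (409,245), with the line emerging from both ends. I'll get the numeric offset with parallax included, using both views.

```bash
python3 - <<'E'
from h import *
v,d,s=vial_top((369.8,248.0),(398.2,255.9))
c,l=line_top(cv2.imread("pics/top0.png"))
e=cast("top",[(350,244.5),(434,265.5)],.008)[:,:2]; print("along",(v-e.mean(0))@l)
g=cv2.cvtColor(cv2.imread("pics/top3full.png"),cv2.COLOR_BGR2GRAY)
for k in(376,380,390,394):print(k,g[240:268,k])
s=cv2.imread("pics/side3full.png"); cv2.imwrite("pics/side3.png",cv2.resize(s[255:385,260:400],None,fx=4.5,fy=4.5,interpolation=cv2.INTER_CUBIC))
E
```

```text
L 0.05401562288104255 v [ 0.5567 -0.056 ] dist -0.001257858469228871 yaw 0.024432265951513363
along 0.012241282831281078
376 [187 191 188 171 173 191 206 214 216 209 163 125 165 200 209 203 194 185
 185 185 182 184 187 186 182 180 182 186]
380 [186 189 190 178 177 187 196 201 207 211 204 159 124 166 202 209 203 193
 187 192 196 194 191 192 192 191 188 187]
390 [195 193 190 189 189 183 156 134 153 182 200 210 219 219 206 198 207 211
 203 191 176 173 183 188 191 191 189 190]
394 [193 192 188 187 187 187 182 166 145 154 176 192 204 210 207 195 192 207
 212 207 194 176 164 175 189 194 193 191]
```

View pics/side3.png

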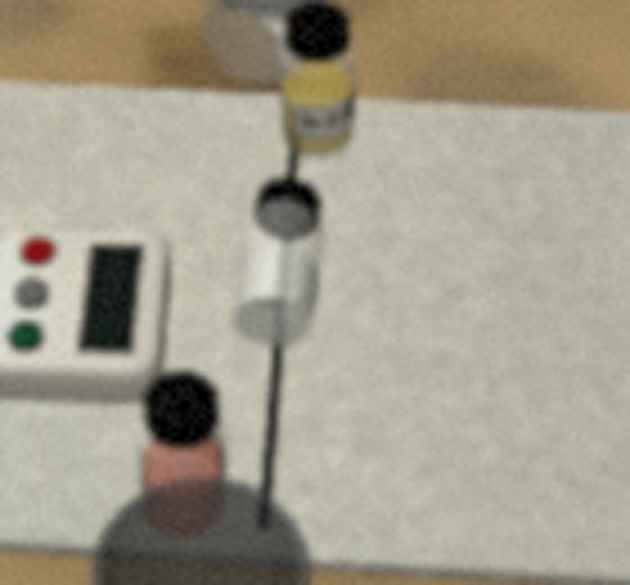

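Both views agree that the axis is within about 2 mm of the line, the yaw is about 0.02 rad and the vial is 12 mm along from the line's middle. The side view shows the line coming out under the middle of the vial's bottom disc, and the neighbours have not moved. Handing in.

```bash
python3 -c "
from bench import ctrl
print(ctrl.sign_off(),ctrl.current_t())"
```

```text
the job is handed in; nothing more can be done
the job is handed in; nothing more can be done
```

I rolled the vial onto the black line in five fingertip strokes and handed the job in at about 22 s; its axis measures within about 2 mm of the line and 0.02 rad of parallel, though sign-off returned no verdict.

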